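# Lock up four print blocks in the proofing bed

## Task

Lock up the four print blocks: nudge them into one straight row, square and flush against the long fence, and turn the clamp knob clockwise until its jaw packs the row tight against the end stop with no gaps, gripped firmly but without crushing the blocks. Any order will do; leave the other things alone.

Things in the scene. Friction and masses are not known exactly. Their poses are not given: they have to be found in the camera images.
- bed: The lock-up bed: a fixed dark steel board, 250 mm (its x) by 440 mm (its y), 12 mm thick; origin on its underside, 25 mm to the +y side of the board's middle. Its x axis points away from the robot to the fence, z up. 'Bed' coordinates in these notes are along its axes from its origin. Its top is bed z = 12 mm.
- fence (a point): Point on the inner face of the long fence, at its top edge, bed (110, 0, 27) mm. The fence is a fixed aluminium bar along the bed's far edge, along bed y, standing 15 mm above the board. A block flush with it has its centre at bed x = 88 mm.
- end_stop: Fixed aluminium end stop at the left (+y) end of the row, square to the fence; origin at bed (55, 135, 12) mm, its face towards the row at bed y = +125 mm, bed x from 0 to 110 mm, 15 mm above the board. The row is packed between it and the jaw.
- jaw: Sprung steel clamp jaw at the right (-y) end of the row, 40 mm wide along bed x (centre bed x 88 mm), 17 mm high; origin on the board under the middle of its pressing face, which looks to bed +y; 34 mm deep with its carriage. Fully open: bed y = -116 mm. Only the knob drives it, 17 mm per rad to bed +y, 68 mm at most; it easily pushes loose blocks along the fence. Its spring gives 6 N per mm.
- knob (a joint): Clamp knob angle, rad: 0 jaw open, 4 at most; grows clockwise seen from above, closing the jaw. Starts at 0 to 0.3. At 0 its grip bar lies along bed x. Friction about 0.27 N m; once the row is packed the jaw's squeeze adds 0.017 N m per N, and climbs about 10 N per 0.1 rad. Let go, it stays, easing back only to about 15 N if tighter. A firm grip is 8 to 20 N; above 30 N crushes.
- knob_grip (a point): Point on the knob's upright axis at the height to grip its bar, bed (88, -200, 49) mm. The bar is 46 mm long, 14 mm thick, from 25 mm below this point to 7 mm above; a 48 mm disc, 8 mm high, lies under it.
- block1: Relief-print block of pale wood with a grey lino face bearing a disc, 44 mm (its x) by 50 mm (its y) by 23 mm high, about 60 g, lying face up; origin at the centre of its underside, on the board's surface. In the row its x axis is square to the fence (its 44 mm sides touch the neighbours, a 50 mm side the fence); four make a row 200 mm long.
- block2: Relief-print block of pale wood with a grey lino face bearing four bars, 44 mm (its x) by 50 mm (its y) by 23 mm high, about 60 g, lying face up; origin at the centre of its underside, on the board's surface. In the row its x axis is square to the fence (its 44 mm sides touch the neighbours, a 50 mm side the fence); four make a row 200 mm long.
- block3: Relief-print block of pale wood with a grey lino face bearing a diamond, 44 mm (its x) by 50 mm (its y) by 23 mm high, about 60 g, lying face up; origin at the centre of its underside, on the board's surface. In the row its x axis is square to the fence (its 44 mm sides touch the neighbours, a 50 mm side the fence); four make a row 200 mm long.
- block4: Relief-print block of pale wood with a grey lino face bearing three dots, 44 mm (its x) by 50 mm (its y) by 23 mm high, about 60 g, lying face up; origin at the centre of its underside, on the board's surface. In the row its x axis is square to the fence (its 44 mm sides touch the neighbours, a 50 mm side the fence); four make a row 200 mm long.
- ink_tin: Bystander, leave alone: small round aluminium ink tin, 40 mm across and 35 mm high, on the near right corner of the bed; origin at its underside.
- eraser: Bystander, leave alone: white eraser 45 x 22 x 12 mm on the near left corner of the bed; origin at its underside.
- water_cup: Bystander, leave alone: white ceramic cup, 85 mm high; origin at its underside.
- ink_jar: Bystander, leave alone: glass ink jar, 70 mm high, 56 mm across; origin at its underside.
- scraper: Bystander, leave alone: spatula-like ink scraper lying on the table, 190 mm long; origin at its underside.
- brayer: Bystander, leave alone: ink roller with a wooden handle lying on the table, about 170 mm long; origin at its underside.
Mind the look-alikes: they are no part of the job. What is shaped like the block2 but pink is not meant.

How it is judged:
By the outcome, as a careful person would: the job done as asked, in the order asked, and still so for the second after the job is handed in, with the robot touching nothing.
It also fails if it takes over 72 s, if anything falls off the work surface, if the arm or the gripper's body presses on something with over 40 N, if the wrist force passes 120 N, or if a joint passes its speed limit or range.

## Robot

A 6-joint arm with a two-finger parallel gripper is mounted at the origin on the work surface. World frame = base frame: x ahead of the robot, y to its left, z up, the work surface at z = 0. Lengths are in m, angles in rad, forces in N, time in s.
With the tool pointing down it reaches from about 0.25 to 0.775 m from the base axis. Payload 4 kg.
Tool frame: the origin (TCP) lies midway between the tips of the shut fingers; the grasp point (between the pads) lies 19 mm behind it; z points along the fingers, x is the direction in which the jaws open and shut, and the axes are right-handed (so a half turn about z gives the same grasp; the last joint's range is limited). The gripper opens to 94 mm and grips with 3 to 60 N. Pads are 16 mm wide; open, the fingers measure 119 mm over their backs; the gripper's body (75 mm by 177 mm) begins 78 mm behind the grasp point.
Start: joints at [1.03, 0.087, 1.371, -0, 1.684, -0.103], TCP at [0.233, 0.498, 0.178] pointing down, gripper open.
Joint ranges: [-3.1, 3.1], [-0.76, 2.03], [0.27, 2.55], [-1.08, 4.22], [0.17, 2.65], [-2.57, 2.57]. Speed limits (rad/s): [2.79, 2.79, 3.14, 3.14, 3.14, 3.14].

## Interface

Orientations are given as [roll, pitch, yaw] about the fixed x, y, z axes, in that order (R = Rz(yaw) Ry(pitch) Rx(roll)).
In Python, from bench import robot, eyes, close_job gives the robot as it stands.
- The arm moves only by the shell command python3 -m jog 'ROWS'. ROWS is JSON, a list of rows, each a list of 3 entries, a list of its own where there are three numbers: the turn, a rotation vector about the tool's x, y, z in degrees, then the shift along the tool's x, y, z in mm, then the closure, from -1 (fully open) to 1 (shut). In form: [[[wx, wy, wz], [x, y, z], claw], ...]. A call has 1 to 5 rows; each row is the pose to reach, as a shift and turn from the pose commanded when the call began, along the tool's axes at that moment; what a row does not reach only later rows make up. A row lasts 1/10 s, in which the tool goes at most 50 mm and 8.59 degrees, less where a joint would pass 70% of its speed; a pose out of reach is approached as far as the arm can. A call with a gripper value outside its range is refused whole. The fingers move at their own pace and stop on an object; the grip force is fixed at half the most. Time passes only in rows, so rows that repeat a pose let the fingers close. It gives the time, the measured TCP pose, the force and the opening at its end, in the units of the state.
- robot.get_obs(): the state, without advancing time (a new reading comes with each control period).
- eyes.snapshot(name): name is "scene" or "top"; returns (picture, depth): 480x640x3 uint8, red, green, blue; 480x640 float32, m along the optical axis (not along the pixel's ray), 0 where there is no reading.
- eyes.camera_params(name): a dict with "mtx" (3x3 intrinsics, pixels), "k1" (the pictures are not rectified: a ray, as slopes to the right and down, at radius r is drawn at 1 + k1 r^2 times it, then the intrinsics apply), "world_to_cam" (4x4, takes a point from world to camera coordinates). Camera axes: x right, y up, looking along -z (the intrinsics and any distortion apply to the point x, -y, -z); pixel columns grow to the right and rows downward; lengths in m; the calibration is good to about 2 mm. A picture is of the moment at which its call begins. camera_params takes no time and is no camera call.
- close_job(): hands the job in, once; it reports no verdict.
The state is a dict: "time": time; "joint_positions": joint angles; "qvel": joint speeds; "joint_torque": joint torques, N m; "tool_pos": TCP position; "ee_rot": TCP orientation; "wrist_force": force on the tool from outside, world axes, zero at the start; "wrist_torque": the same for the moment, N m; "width": finger opening in m.
Only numpy, scipy, OpenCV 4.12 (cv2) and the standard library are available. Lean on these libraries where they do the work, as an engineer would, in place of code of your own. Each camera call takes 0.05 s, during which the arm holds its last target. There are 200 camera calls.

## Working session

There is one attempt and no reset: what is moved stays moved. The work goes in short steps, Python scripts to look and compute and a shell command to move; the robot and the scene stay as the last step left them, time stands still between calls to the robot, and variables do not carry over. Pictures are saved under pics/ and viewed, about 8 in all and at most 12, crops included, and the job is handed in when it is done.

```bash
mkdir -p pics; ls
python3 - <<'E'
from bench import robot, eyes
import cv2
o=robot.get_obs()
print({k:o[k] for k in('time','tool_pos','ee_rot','wrist_force','width')})
for n in('top','scene'):
    p,d=eyes.snapshot(n); cv2.imwrite(f'pics/{n}0.png',p[:,:,::-1])
    c=eyes.camera_params(n); print(n,c)
    import numpy as np; np.save(f'{n}0.npy',d)
E
```

```text
pics
{'time': 0.0, 'tool_pos': array([0.23283238, 0.49761564, 0.17722687]), 'ee_rot': array([-3.14135930e+00,  2.17063337e-03,  1.13303115e+00]), 'wrist_force': array([-0.52880424, -0.06093233,  0.00094851]), 'width': 0.09404011550765155}
top {'mtx': array([[547.50607621,   0.        , 319.51684532],
       [  0.        , 547.50607621, 237.9160678 ],
       [  0.        ,   0.        ,   1.        ]]), 'k1': -0.029775983952458427, 'world_to_cam': array([[-0.01882973, -0.99979865, -0.00693616,  0.02547899],
       [ 0.99378135, -0.01947698,  0.10963244, -0.50096277],
       [-0.10974546, -0.00482868,  0.993948  , -1.02317852],
       [ 0.        ,  0.        ,  0.        ,  1.        ]])}
scene {'mtx': array([[602.85302336,   0.        , 321.31459606],
       [  0.        , 602.85302336, 236.93355271],
       [  0.        ,   0.        ,   1.        ]]), 'k1': -0.17319766178636947, 'world_to_cam': array([[-0.15310578,  0.98817459,  0.00834318,  0.07062569],
       [-0.53596629, -0.09012873,  0.83941464,  0.21100722],
       [ 0.83024018,  0.12404757,  0.5434275 , -1.85054701],
       [ 0.        ,  0.        ,  0.        ,  1.        ]])}
```

View pics/top0.png

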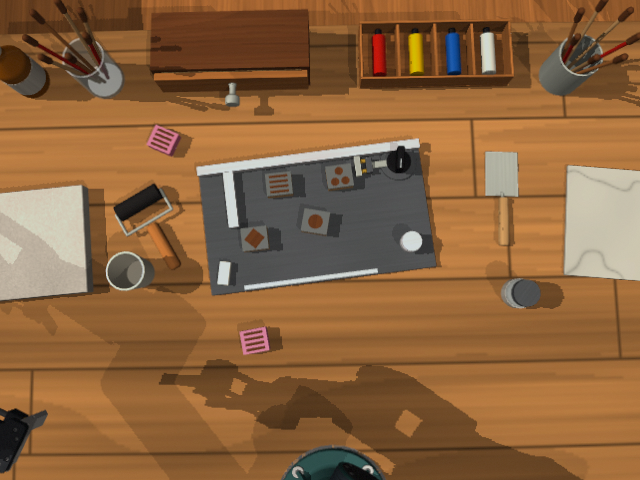

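The top view shows the bed around (320,215): block2 (bars) at (278,184), block4 (dots) at (340,177), block1 (disc) at (316,221) and block3 (diamond) at (255,238). The end stop is at (231,200) and the knob at (399,160). The pink bar blocks at (164,140) and (254,341) are off the bed and pink, so they're the look-alikes. The grey-faced one at (278,184) is block2. I'll confirm that in an enlarged crop and measure.

```bash
cat > h.py <<'E'
import numpy as np, cv2
from bench import robot, eyes
def pts(name,d,uv):
    "world points of pixels uv (n,2) from depth"
    c=eyes.camera_params(name); uv=np.atleast_2d(np.array(uv,float))
    n=cv2.undistortPoints(uv[:,None],c['mtx'],np.array([c['k1'],0,0,0,0.]))[:,0]
    z=d if np.isscalar(d) else d[uv[:,1].round().astype(int),uv[:,0].round().astype(int)]
    P=np.c_[n[:,0]*z,-n[:,1]*z,-z*np.ones(len(n))]
    T=np.linalg.inv(c['world_to_cam']); return P@T[:3,:3].T+T[:3,3]
def atz(name,uv,z):
    "world points of pixels on plane z"
    a=pts(name,1.,uv); T=np.linalg.inv(eyes.camera_params(name)['world_to_cam']); o=T[:3,3]
    return o+(a-o)*((z-o[2])/(a[:,2:]-o[2]))
def cloud(name,d):
    v,u=np.mgrid[0:480,0:640]; return pts(name,d,np.c_[u.ravel(),v.ravel()]).reshape(480,640,3)
E
python3 - <<'E'
from h import *
im=cv2.imread('pics/top0.png'); d=np.load('top0.npy')
cv2.imwrite('pics/crop0.png',cv2.resize(im[130:300,190:445],None,fx=3,fy=3,interpolation=cv2.INTER_CUBIC))
P=cloud('top',d); z=P[...,2]
m=np.zeros(z.shape,bool); m[130:300,190:445]=1
on=m&(z>.006); 
print('z hist',np.histogram(z[m],bins=np.arange(0,.07,.004)))
# bed
r=cv2.minAreaRect((P[on][:,:2]*1000).astype(np.float32)); print('bed',r)
hi=((z>.029)&(z<.042)&m).astype(np.uint8)
n,l,s,c=cv2.connectedComponentsWithStats(hi)
for i in range(1,n):
    if s[i,4]>60:
        q=P[l==i]; print(c[i].round(),s[i,4],cv2.minAreaRect((q[:,:2]*1000).astype(np.float32)),q[:,2].mean().round(4))
E
```

```text
z hist (array([ 4271,  1405, 13438,  6972,   602,   941,  2195,   737,  1716,
         472,    58,   234,    78,   112,    29,     0,     0]), array([0.   , 0.004, 0.008, 0.012, 0.016, 0.02 , 0.024, 0.028, 0.032,
       0.036, 0.04 , 0.044, 0.048, 0.052, 0.056, 0.06 , 0.064, 0.068]))
bed ((525.5352783203125, 14.12982177734375), (311.23345947265625, 467.0668640136719), 3.680665969848633)
[339. 175.] 594 ((621.6533813476562, -24.256805419921875), (44.7460823059082, 50.4881477355957), 6.858747959136963) 0.0342
[278. 183.] 595 ((609.1968383789062, 93.07427978515625), (45.44606399536133, 49.978363037109375), 5.099154949188232) 0.0344
[315. 221.] 607 ((534.21044921875, 23.858097076416016), (50.16143035888672, 44.662357330322266), 79.70114135742188) 0.0343
[254. 238.] 610 ((503.7962646484375, 140.78257751464844), (44.80446243286133, 50.78453826904297), 6.387699127197266) 0.0345
```

View pics/crop0.png

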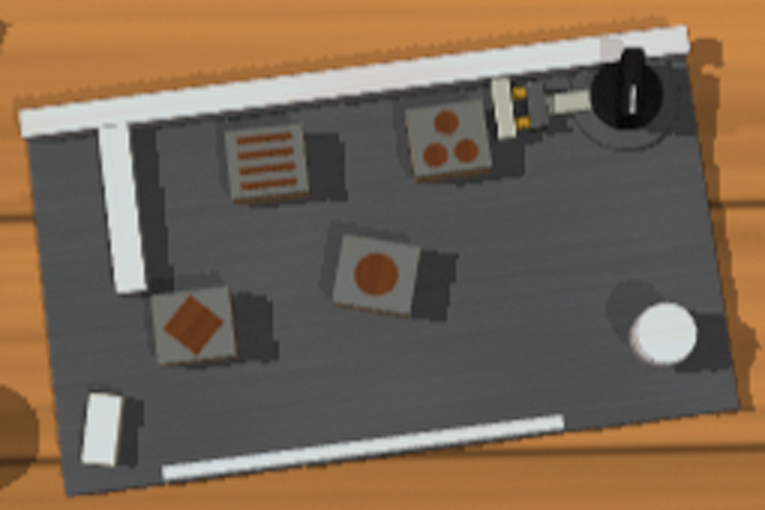

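The crop confirms the grey-faced blocks: bars at (278,184), dots at (339,175), disc at (315,221), diamond at (254,238). There is also a low rail on the near edge. Next I'll fit the bed pose and put the blocks in bed coordinates.

Run:
```python
from h import *
from scipy.optimize import least_squares
B=np.array([(110,195,27),(110,-245,27),(0,125,27),(0,145,27),(-125,195,12),(-125,-245,12)])/1000
C=np.array([(24,137),(689,53),(146,290),(117,294),(66,496),(738,409)])
uv=190+(C[:,0]+.5)/3-.5,130+(C[:,1]+.5)/3-.5; uv=np.c_[uv]
W=np.vstack([atz('top',u,b[2]) for u,b in zip(uv,B)])
f=lambda p:((np.c_[np.cos(p[2])*B[:,0]-np.sin(p[2])*B[:,1]+p[0],np.sin(p[2])*B[:,0]+np.cos(p[2])*B[:,1]+p[1]]-W[:,:2])*1000).ravel()
r=least_squares(f,[.53,.03,.1]); p=r.x; print('bed',p.round(4),np.degrees(p[2]),r.fun.reshape(-1,2).round(1))
np.save('bed.npy',p)
R=np.array([[np.cos(p[2]),-np.sin(p[2])],[np.sin(p[2]),np.cos(p[2])]])
for n,c,a in(('b4',(621.7,-24.3),6.86),('b2',(609.2,93.1),5.1),('b1',(534.2,23.9),79.7-90),('b3',(503.8,140.8),6.39)):
    print(n,((np.array(c)/1000-p[:2])@R*1000).round(1),round(a-np.degrees(p[2]),1))
k=R@[.088,-.2]+p[:2]; print('knob world',k)
print('jaw face etc', ((atz('top',[[190+515/3,130+137/3],[190+508/3,130+80/3]],.029)[:,:2]-p[:2])@R*1000).round(1))
print(((atz('top',[[190+632/3,130+50/3],[190+633/3,130+127/3]],.056)[:,:2]-p[:2])@R*1000).round(1))
print('tcp',((robot.get_obs()['tool_pos'][:2]-p[:2])@R*1000).round(1))
```

```text
bed [0.5409 0.0473 0.1088] 6.235259574855406 [[ 0.1  1.7]
 [ 0.9 -1.5]
 [ 0.3 -0.4]
 [ 0.4  0.8]
 [-0.9  1.3]
 [-0.8 -1.9]]
b4 [ 72.6 -79.9] 0.6
b2 [72.9 38.1] -1.1
b1 [ -9.2 -22.5] -16.5
b3 [-26.7  97. ] 0.2
knob world [ 0.65005345 -0.1419902 ]
jaw face etc [[  67.3 -123.6]
 [ 105.3 -124.2]]
[[ 107.7 -202.1]
 [  58.3 -195.6]]
tcp [-257.2  481.2]
```

```bash
python3 -m jog '[[[0,0,-8.5],[0,0,0],-0.3],[[0,0,-17],[0,0,0],-0.3],[[0,0,-25],[0,0,0],-0.3],[[0,0,-31.3],[0,0,0],-0.3],[[0,0,-31.3],[0,0,0],-0.3]]'
python3 -m jog '[[[0,0,0],[-43,25,0],-0.3],[[0,0,0],[-86,50,0],-0.3],[[0,0,0],[-129,75,0],-0.3],[[0,0,0],[-172,100,0],-0.3],[[0,0,0],[-194,115,0],-0.3]]'
python3 - <<'E'
from h import *
p=np.load('bed.npy');R=np.array([[np.cos(p[2]),-np.sin(p[2])],[np.sin(p[2]),np.cos(p[2])]])
o=robot.get_obs(); print(o['time'],((o['tool_pos'][:2]-p[:2])@R*1000).round(1),o['tool_pos'],np.degrees(o['ee_rot']),o['width'])
E
```

```text
time: 0.6
tool_pos: [0.233, 0.4978, 0.1777]
ee_rot: [-3.141, 0.001, 1.679]
wrist_force: [-0.2, 0.1, -0.3]
width: 0.0616
time: 1.1
tool_pos: [0.3699, 0.3148, 0.1782]
ee_rot: [3.141, 0.001, 1.674]
wrist_force: [0.0, -0.5, -0.4]
width: 0.061
1.1 [-140.9  284.5] [0.36990782 0.31480818 0.1782312 ] [1.79980763e+02 6.05442244e-02 9.58948849e+01] 0.06097123409837292
```

```bash
cat > st.py <<'E'
from h import *
p=np.load('bed.npy');R=np.array([[np.cos(p[2]),-np.sin(p[2])],[np.sin(p[2]),np.cos(p[2])]])
o=robot.get_obs(); print('BED',o['time'],((o['tool_pos'][:2]-p[:2])@R*1000).round(1),(o['tool_pos'][2]*1000).round(1),'F',(o['wrist_force'][:2]@R).round(1),o['wrist_force'][2].round(1),'Tz',o['wrist_torque'].round(2),'yaw',np.degrees(o['ee_rot'][2]-p[2]).round(1),'w',o['width'].round(4),'j6',o['joint_positions'][5].round(2))
E
python3 -m jog '[[[0,0,0],[-40,23,15],-0.7],[[0,0,0],[-80,46,40],-0.7],[[0,0,0],[-120,70,65],-0.7],[[0,0,0],[-160,95,90],-0.7],[[0,0,0],[-193,115,100],-0.7]]' >/dev/null
python3 -m jog '[[[0,0,0],[0,0,0],-0.7],[[0,0,0],[0,0,30],-0.7],[[0,0,0],[0,0,61],-0.7],[[0,0,0],[0,0,61],-0.7]]' >/dev/null; python3 st.py
python3 -m jog '[[[0,0,0],[0,0,0],-0.3],[[0,0,0],[0,0,0],0.1],[[0,0,0],[0,0,0],0.1],[[0,0,0],[0,0,0],0.1]]' >/dev/null; python3 st.py
```

```text
Traceback (most recent call last):
  File "st.py", line 3, in <module>
    o=robot.get_obs(); print('BED',o['time'],((o['tool_pos'][:2]-p[:2])@R*1000).round(1),(o['tool_pos'][2]*1000).round(1),'F',(o['wrist_force'][:2]@R).round(1),o['wrist_force'][2].round(1),'Tz',o['wrist_torque'].round(2),'yaw',np.degrees(o['ee_rot'][2]-p[2]).round(1),'w',o['width'].round(4),'j6',o['joint_positions'][5].round(2))
                                                                                                                                                                                                                                                                                ^^^^^^^^^^^^^^^^
AttributeError: 'float' object has no attribute 'round'
Traceback (most recent call last):
  File "st.py", line 3, in <module>
    o=robot.get_obs(); print('BED',o['time'],((o['tool_pos'][:2]-p[:2])@R*1000).round(1),(o['tool_pos'][2]*1000).round(1),'F',(o['wrist_force'][:2]@R).round(1),o['wrist_force'][2].round(1),'Tz',o['wrist_torque'].round(2),'yaw',np.degrees(o['ee_rot'][2]-p[2]).round(1),'w',o['width'].round(4),'j6',o['joint_positions'][5].round(2))
                                                                                                                                                                                                                                                                                ^^^^^^^^^^^^^^^^
AttributeError: 'float' object has no attribute 'round'
```

```bash
sed -i "s/o\['width'\].round(4)/round(o['width'],4)/" st.py; python3 st.py
```

```text
BED 2.4 [-25.9  94.8] 19.1 F [0.5 0.3] -0.6 Tz [-0.03  0.02 -0.  ] yaw 90.0 w 0.0517 j6 -1.52
```

```bash
python3 -m jog '[[[0,0,0],[0,0,0],0.1],[[0,0,0],[0,0,0],0.1],[[0,0,0],[0,0,0],-0.3],[[0,0,0],[0,0,0],-0.4],[[0,0,0],[0,0,0],-0.4]]'; python3 st.py
python3 -m jog '[[[0,0,0],[0,0,-40],-0.4],[[0,0,0],[0,-38,-30],0.3],[[0,0,0],[0,-40,0],0.57],[[0,0,0],[0,-40,0],0.57],[[0,0,0],[0,-40,0],0.57]]'>/dev/null; python3 st.py
```

```text
time: 2.9
tool_pos: [0.5037, 0.1383, 0.0173]
ee_rot: [-3.141, -0.0, 1.679]
wrist_force: [0.2, 0.0, -0.4]
width: 0.0632
BED 2.9 [-27.1  94.5] 17.3 F [ 0.2 -0. ] -0.4 Tz [ 0.12  0.05 -0.09] yaw 90.0 w 0.0632 j6 -1.52
BED 3.4 [-67.3  94.5] 17.2 F [0.  0.5] -0.7 Tz [ 0.04 -0.04  0.01] yaw 90.0 w 0.0369 j6 -1.52
```

```bash
python3 -m jog '[[[0,0,0],[0,5,0],0.57],[[0,0,0],[0,10,0],0.57],[[0,0,0],[0,17,0],0.57],[[0,0,0],[0,24,0],0.57],[[0,0,0],[0,31,0],0.57]]'>/dev/null; python3 st.py
python3 -m jog '[[[0,0,0],[0,15,0],0.57],[[0,0,0],[0,30,0],0.57],[[0,0,0],[0,45,0],0.57],[[0,0,0],[0,60,0],0.57],[[0,0,0],[0,75,0],0.57]]'>/dev/null; python3 st.py
python3 -m jog '[[[0,0,0],[0,5,0],0.57],[[0,0,0],[0,10,0],0.57],[[0,0,0],[0,14,0],0.57],[[0,0,0],[0,14,0],0.57]]'>/dev/null; python3 st.py
```

```text
BED 3.9 [-34.9  94.5] 17.6 F [-0.6 -0.5] 0.2 Tz [ 0.05 -0.02 -0.01] yaw 90.0 w 0.0203 j6 -1.52
BED 4.4 [40.1 94.5] 17.2 F [-0.4  0.1] 0.0 Tz [ 0.01  0.01 -0.01] yaw 90.0 w 0.0202 j6 -1.53
BED 4.8 [53.1 94.5] 17.3 F [-1.3 -0.8] 1.3 Tz [-0.    0.02 -0.07] yaw 90.0 w 0.0201 j6 -1.53
```

```bash
python3 -m jog '[[[0,0,0],[0,2,0],0.57],[[0,0,0],[0,3,0],0.57],[[0,0,0],[0,3,0],0.57]]'>/dev/null; python3 st.py
python3 -m jog '[[[0,0,0],[0,1,0],0.57],[[0,0,0],[0,1.5,0],0.57],[[0,0,0],[0,1.5,0],0.57]]'>/dev/null; python3 st.py
python3 -m jog '[[[0,0,0],[0,1,0],0.57],[[0,0,0],[0,1,0],0.57]]'>/dev/null; python3 st.py
```

```text
BED 5.1 [55.9 94.6] 17.5 F [-0.6  1. ] 0.6 Tz [ 0.09  0.06 -0.04] yaw 90.0 w 0.0204 j6 -1.53
BED 5.4 [57.5 94.5] 17.4 F [-0.5 -0.7] -1.2 Tz [ 0.03 -0.03  0.04] yaw 90.0 w 0.0207 j6 -1.53
BED 5.6 [58.6 94.5] 17.4 F [-1.  -0.7] -0.1 Tz [-0.01 -0.03 -0.02] yaw 90.0 w 0.0198 j6 -1.53
```

```bash
python3 -m jog '[[[0,0,0],[0,1,0],0.57],[[0,0,0],[0,1,0],0.57]]'>/dev/null; python3 st.py
python3 -m jog '[[[0,0,0],[0,1,0],0.57],[[0,0,0],[0,1,0],0.57]]'>/dev/null; python3 st.py
python3 -m jog '[[[0,0,0],[0,1,0],0.57],[[0,0,0],[0,1,0],0.57]]'>/dev/null; python3 st.py
```

```text
BED 5.8 [59.6 94.5] 17.4 F [-0.5  0.1] -0.2 Tz [ 0.08  0.01 -0.01] yaw 90.0 w 0.0202 j6 -1.53
BED 6.0 [60.6 94.5] 17.4 F [-0.2 -0.8] -0.2 Tz [ 0.04  0.02 -0.03] yaw 90.0 w 0.0205 j6 -1.53
BED 6.2 [61.6 94.5] 17.4 F [0.2 0.7] 0.8 Tz [0.   0.04 0.03] yaw 90.0 w 0.0204 j6 -1.53
```

Run:
```python
from h import *
p,d=eyes.snapshot('top'); np.save('top1.npy',d)
cv2.imwrite('pics/crop1.png',cv2.resize(p[130:300,190:445,::-1],None,fx=3,fy=3,interpolation=cv2.INTER_CUBIC))
```

```text
(no output)
```

View pics/crop1.png

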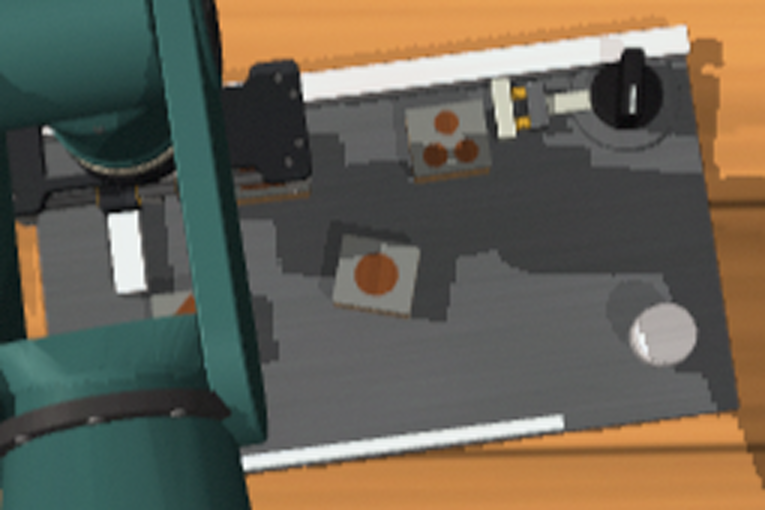

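In this crop block3 (about (175,305)) seems not to have moved, although the gripper is now at about (165,135). I'll check with the scene camera.

Run:
```python
from h import *
p,d=eyes.snapshot('scene')
c=eyes.camera_params('scene'); T=c['world_to_cam']
b=np.load('bed.npy')
def proj(w):
    q=T[:3,:3]@w+T[:3,3]; n=np.array([q[0],-q[1]])/-q[2]; n*=1+c['k1']*(n@n); return c['mtx'][:2,:2]@n+c['mtx'][:2,2]
t=proj(robot.get_obs()['tool_pos']); print('tcp px',t)
x,y=t.astype(int); x0=max(0,min(640-220,x-80)); y0=max(0,y-110)
print(x0,y0)
cv2.imwrite('pics/s1.png',cv2.resize(p[y0:y0+160,x0:x0+220,::-1],None,fx=3.6,fy=3.6,interpolation=cv2.INTER_CUBIC))
```

```text
tcp px [378.37117862 284.29631288]
298 174
```

View pics/s1.png

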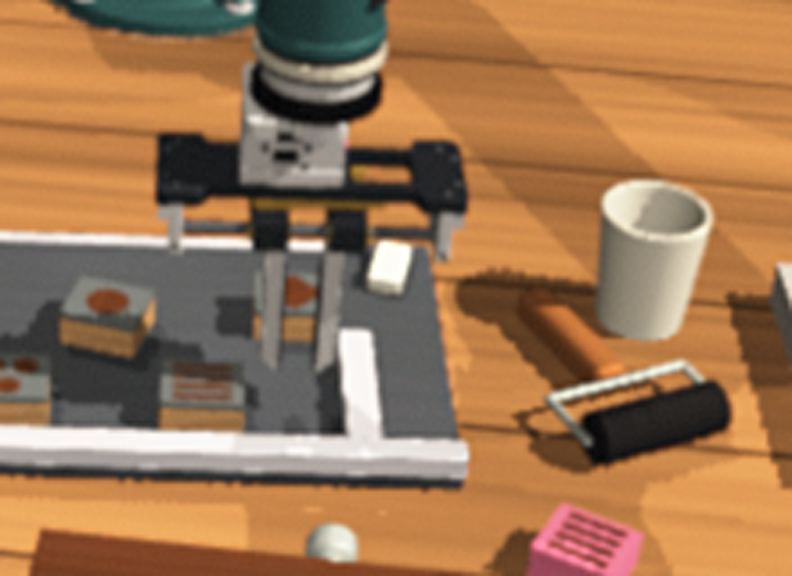

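Run:
```python
from h import *
p=np.load('bed.npy');R=np.array([[np.cos(p[2]),-np.sin(p[2])],[np.sin(p[2]),np.cos(p[2])]])
im,d=eyes.snapshot('scene')
P=cloud('scene',d)
B=np.dstack([((P[...,:2]-p[:2])@R)*1000,P[...,2]*1000]).round(0).astype(int)
for v in range(256,286,3):
    print(v,[tuple(B[v,u]) for u in (371,373,375,381,386,388,390)])
print('block2 top', B[277,354], 'block3', B[255,380], 'fence',B[298,354], 'board', B[280,375],B[285,330])
```

```text
256 [(np.int64(68), np.int64(74), np.int64(97)), (np.int64(75), np.int64(77), np.int64(102)), (np.int64(70), np.int64(82), np.int64(99)), (np.int64(-21), np.int64(102), np.int64(37)), (np.int64(62), np.int64(106), np.int64(94)), (np.int64(71), np.int64(110), np.int64(101)), (np.int64(71), np.int64(114), np.int64(101))]
259 [(np.int64(68), np.int64(74), np.int64(90)), (np.int64(69), np.int64(78), np.int64(91)), (np.int64(72), np.int64(82), np.int64(93)), (np.int64(-10), np.int64(102), np.int64(36)), (np.int64(70), np.int64(106), np.int64(92)), (np.int64(71), np.int64(110), np.int64(93)), (np.int64(74), np.int64(114), np.int64(95))]
262 [(np.int64(67), np.int64(75), np.int64(81)), (np.int64(73), np.int64(79), np.int64(85)), (np.int64(72), np.int64(83), np.int64(85)), (np.int64(-4), np.int64(102), np.int64(32)), (np.int64(66), np.int64(107), np.int64(82)), (np.int64(69), np.int64(111), np.int64(84)), (np.int64(70), np.int64(115), np.int64(85))]
265 [(np.int64(71), np.int64(75), np.int64(76)), (np.int64(69), np.int64(79), np.int64(75)), (np.int64(72), np.int64(83), np.int64(77)), (np.int
[... 1468 characters left out ...]
(79), np.int64(16)), (np.int64(38), np.int64(84), np.int64(11)), (np.int64(40), np.int64(88), np.int64(13)), (np.int64(39), np.int64(102), np.int64(12)), (np.int64(39), np.int64(113), np.int64(13)), (np.int64(1127), np.int64(9), np.int64(828)), (np.int64(38), np.int64(122), np.int64(13))]
283 [(np.int64(52), np.int64(79), np.int64(13)), (np.int64(47), np.int64(83), np.int64(10)), (np.int64(49), np.int64(88), np.int64(11)), (np.int64(48), np.int64(101), np.int64(11)), (np.int64(51), np.int64(112), np.int64(14)), (np.int64(52), np.int64(117), np.int64(14)), (np.int64(51), np.int64(121), np.int64(14))]
block2 top [63 40 37] block3 [-21 100  39] fence [127  40  29] board [40 88 13] [ 64 -13  13]
```

The images show that the fingertips' real height is about 48 mm while the reported TCP z is 17 mm; the xy agrees. The fingers therefore passed over block3 and nothing moved. I'll allow for a z offset of about 31 mm and confirm it with a careful touch on the board.

```bash
python3 -m jog '[[[0,0,0],[0,-45,0],0.2],[[0,0,0],[0,-88,0],-0.2],[[0,0,0],[0,-88.5,0],-0.6],[[0,0,0],[0,-88.5,0],-0.6],[[0,0,0],[0,-88.5,0],-0.6]]'>/dev/null; python3 st.py
python3 -m jog '[[[0,0,0],[0,0,10],-0.6],[[0,0,0],[0,0,20],-0.6],[[0,0,0],[0,0,25],-0.6],[[0,0,0],[0,0,25],-0.6]]'>/dev/null; python3 st.py
python3 -m jog '[[[0,0,0],[0,0,3],-0.6],[[0,0,0],[0,0,3],-0.6]]'>/dev/null; python3 st.py
python3 -m jog '[[[0,0,0],[0,0,2],-0.6],[[0,0,0],[0,0,2],-0.6]]'>/dev/null; python3 st.py
```

```text
BED 6.85 [-25.2  94.6] 18.5 F [ 0.5 -0.7] 0.1 Tz [ 0.02  0.   -0.02] yaw 90.0 w 0.0567 j6 -1.52
BED 7.25 [-28.   94.5] -9.5 F [-0.3  0.1] -1.1 Tz [ 0.01 -0.02  0.01] yaw 90.0 w 0.075 j6 -1.52
BED 7.45 [-27.1  94.5] -10.9 F [ 1.1 -0.5] 0.8 Tz [ 0.02 -0.03  0.  ] yaw 90.0 w 0.0753 j6 -1.52
BED 7.65 [-27.   94.6] -12.6 F [ 0.  -1.2] 1.3 Tz [0.02 0.05 0.01] yaw 90.0 w 0.0755 j6 -1.52
```

```bash
python3 -m jog '[[[0,0,0],[0,0,0],-0.2],[[0,0,0],[0,0,0],0.2],[[0,0,0],[0,0,0],0.2],[[0,0,0],[0,0,0],0.2],[[0,0,0],[0,0,0],0.2]]'>/dev/null;python3 st.py
python3 -m jog '[[[0,0,0],[0,0,0],0.2],[[0,0,0],[0,0,0],0.2]]'>/dev/null;python3 st.py
```

```text
BED 8.15 [-26.9  94.7] -12.5 F [ 0.1 -0.3] 1.3 Tz [ 0.14  0.   -0.02] yaw 90.0 w 0.0498 j6 -1.52
BED 8.35 [-26.9  94.7] -12.4 F [-0.8  1. ] 0.5 Tz [0.07 0.01 0.03] yaw 90.0 w 0.0497 j6 -1.52
```

```bash
python3 -m jog '[[[0,0,0],[0,0,0],-0.3],[[0,0,0],[0,0,0],-0.3],[[0,0,0],[0,0,0],-0.3],[[0,0,0],[0,0,-30],-0.3],[[0,0,0],[0,-15,-32],-0.3]]'>/dev/null
python3 -m jog '[[[0,0,0],[0,-30,0],0.57],[[0,0,0],[0,-30,32],0.57],[[0,0,0],[0,-30,32],0.57],[[0,0,0],[0,-30,32],0.57],[[0,0,0],[0,-30,32],0.57]]'>/dev/null; python3 st.py
python3 -m jog '[[[0,0,0],[0,9,0],0.57],[[0,0,0],[0,14,0],0.57],[[0,0,0],[0,20,0],0.57],[[0,0,0],[0,27,0],0.57],[[0,0,0],[0,34,0],0.57]]'>/dev/null; python3 st.py
```

```text
BED 9.35 [-71.7  94.5] -12.3 F [0.  0.1] 0.6 Tz [0.08 0.05 0.04] yaw 90.0 w 0.0245 j6 -1.52
BED 9.85 [-37.3  94.5] -12.6 F [-0.5 -0.3] 0.5 Tz [ 0.1   0.08 -0.01] yaw 90.0 w 0.0204 j6 -1.52
```

```bash
python3 -m jog '[[[0,0,0],[0,16,0],0.57],[[0,0,0],[0,34,0],0.57],[[0,0,0],[0,52,0],0.57],[[0,0,0],[0,70,0],0.57],[[0,0,0],[0,80,0],0.57]]'>/dev/null; python3 st.py
python3 -m jog '[[[0,0,0],[0,4,0],0.57],[[0,0,0],[0,8,0],0.57],[[0,0,0],[0,11,0],0.57],[[0,0,0],[0,13,0],0.57],[[0,0,0],[0,13,0],0.57]]'>/dev/null; python3 st.py
python3 -m jog '[[[0,0,0],[0,1.5,0],0.57],[[0,0,0],[0,1.5,0],0.57]]'>/dev/null; python3 st.py
python3 -m jog '[[[0,0,0],[0,1,0],0.57],[[0,0,0],[0,1,0],0.57]]'>/dev/null; python3 st.py
```

```text
BED 10.35 [43.5 94.5] -12.8 F [-0.4  0.4] 0.9 Tz [0.08 0.12 0.01] yaw 90.0 w 0.0204 j6 -1.53
BED 10.85 [55.  94.6] -12.5 F [-0.4 -0.1] 0.1 Tz [ 0.05 -0.03 -0.  ] yaw 90.0 w 0.0203 j6 -1.53
BED 11.05 [56.5 94.5] -12.5 F [0.3 0. ] 1.0 Tz [ 0.03  0.06 -0.02] yaw 90.0 w 0.0201 j6 -1.53
BED 11.25 [57.5 94.5] -12.5 F [ 0.5 -0. ] 0.3 Tz [0.04 0.05 0.05] yaw 90.0 w 0.0201 j6 -1.53
```

```bash
for i in 1; do :; done
python3 -m jog '[[[0,0,0],[0,1,0],0.57],[[0,0,0],[0,1,0],0.57]]'>/dev/null; python3 st.py
python3 -m jog '[[[0,0,0],[0,0.7,0],0.57],[[0,0,0],[0,0.7,0],0.57]]'>/dev/null; python3 st.py
python3 -m jog '[[[0,0,0],[0,0.7,0],0.57],[[0,0,0],[0,0.7,0],0.57]]'>/dev/null; python3 st.py
```

```text
BED 11.45 [57.5 94.5] -12.5 F [-5.8  0.5] 3.9 Tz [-0.04  0.73  0.01] yaw 90.0 w 0.0201 j6 -1.53
BED 11.65 [57.5 94.5] -12.6 F [-5.8 -0.3] 4.7 Tz [-0.08  1.1  -0.01] yaw 90.0 w 0.0202 j6 -1.53
BED 11.85 [57.4 94.5] -12.5 F [-8.  -1.1] 6.4 Tz [-0.2   1.39  0.01] yaw 90.0 w 0.0202 j6 -1.53
```

```bash
python3 -m jog '[[[0,0,0],[0,-6,0],0.57],[[0,0,0],[0,-27,0],0.57],[[0,0,0],[-40,-27,0],0.57],[[0,0,0],[-56.5,-27,0],0.57],[[0,0,0],[-56.5,-27,0],0.57]]'>/dev/null; python3 st.py
python3 -m jog '[[[0,0,0],[0,10,0],0.57],[[0,0,0],[0,15,0],0.57],[[0,0,0],[0,20,0],0.57],[[0,0,0],[0,23,0],0.57],[[0,0,0],[0,23,0],0.57]]'>/dev/null; python3 st.py
python3 -m jog '[[[0,0,0],[0,1,0],0.57],[[0,0,0],[0,2,0],0.57],[[0,0,0],[0,3,0],0.57],[[0,0,0],[0,3,0],0.57]]'>/dev/null; python3 st.py
python3 -m jog '[[[0,0,0],[0,0.7,0],0.57],[[0,0,0],[0,0.7,0],0.57]]'>/dev/null; python3 st.py
```

```text
BED 12.35 [33.6 36.1] -12.4 F [ 0.7 -0.1] -0.7 Tz [ 0.05 -0.06 -0.07] yaw 89.8 w 0.0201 j6 -1.62
BED 12.85 [56.6 38.6] -12.8 F [ 0.  -1.2] 0.2 Tz [ 0.09 -0.06  0.07] yaw 90.0 w 0.02 j6 -1.62
BED 13.25 [57.6 38.2] -12.7 F [-4.5 -0.1] 2.2 Tz [0.08 0.77 0.08] yaw 90.0 w 0.02 j6 -1.62
BED 13.45 [57.5 38.2] -12.7 F [-6.2  0.7] 4.5 Tz [0.03 1.16 0.02] yaw 90.0 w 0.0205 j6 -1.62
```

```bash
python3 -m jog '[[[0,0,0],[0,-6,0],0.57],[[0,0,0],[0,-26,0],0.57],[[0,0,0],[-40,-26,0],0.57],[[0,0,0],[-80,-26,0],0.57],[[0,0,0],[-117.5,-26,0],0.57]]'>/dev/null; python3 st.py
python3 -m jog '[[[0,0,0],[0,0,0],0.57],[[0,0,0],[0,7,0],0.57],[[0,0,0],[0,13,0],0.57],[[0,0,0],[0,18,0],0.57],[[0,0,0],[0,22,0],0.57]]'>/dev/null; python3 st.py
python3 -m jog '[[[0,0,0],[0,1,0],0.57],[[0,0,0],[0,2,0],0.57],[[0,0,0],[0,3,0],0.57],[[0,0,0],[0,3,0],0.57]]'>/dev/null; python3 st.py
python3 -m jog '[[[0,0,0],[0,0.7,0],0.57],[[0,0,0],[0,0.7,0],0.57]]'>/dev/null; python3 st.py
```

```text
BED 13.95 [ 34.3 -80.9] -12.2 F [1.4 0.1] 0.6 Tz [ 0.03 -0.02 -0.01] yaw 90.0 w 0.02 j6 -1.83
BED 14.45 [ 56.3 -78.3] -12.6 F [-0.8 -0.8] 0.2 Tz [0.04 0.07 0.02] yaw 90.1 w 0.02 j6 -1.82
BED 14.85 [ 57.7 -78.9] -12.8 F [-2.7  1.4] 0.6 Tz [0.31 0.54 0.02] yaw 90.0 w 0.0203 j6 -1.81
BED 15.05 [ 57.7 -78.8] -12.8 F [-6.2  2.5] 3.7 Tz [0.36 1.   0.05] yaw 90.0 w 0.0201 j6 -1.81
```

```bash
python3 -m jog '[[[0,0,0],[0,-12,0],0.57],[[0,0,0],[5,-16,-40],0.2],[[0,0,0],[35,-45,-42],-0.3],[[0,0,0],[58,-69,-42],-0.65],[[0,0,0],[58,-69,-42],-0.65]]'>/dev/null; python3 st.py
python3 -m jog '[[[0,0,0],[0,0,0],-0.65],[[0,0,0],[0,0,0],-0.65],[[0,0,0],[0,0,20],-0.65],[[0,0,0],[0,0,40],-0.65],[[0,0,0],[0,0,42],-0.65]]'>/dev/null; python3 st.py
python3 -m jog '[[[0,0,0],[0,0,0],-0.2],[[0,0,0],[0,0,0],0.2],[[0,0,0],[0,0,0],0.2],[[0,0,0],[0,0,0],0.2],[[0,0,0],[0,0,0],0.2]]'>/dev/null;python3 st.py
```

```text
BED 15.55 [-11.6 -19.4] 29.6 F [ 0.3 -0.4] -0.1 Tz [ 0.08 -0.02 -0.01] yaw 90.1 w 0.0488 j6 -1.74
BED 16.05 [ -9.8 -22.3] -14.5 F [-0.2 -0.4] 0.2 Tz [0.07 0.05 0.03] yaw 89.9 w 0.0773 j6 -1.74
BED 16.55 [ -9.  -21.7] -11.8 F [-0.2 -0.6] 1.6 Tz [-0.04 -0.03 -0.03] yaw 90.0 w 0.0552 j6 -1.74
```

```bash
python3 -m jog '[[[0,0,0],[0,0,0],0.2],[[0,0,0],[0,0,0],0.2],[[0,0,0],[0,0,0],0.2],[[0,0,0],[0,0,0],0.2]]'>/dev/null;python3 st.py
python3 -m jog '[[[0,0,0],[0,0,0],-0.3],[[0,0,0],[0,0,0],-0.3],[[0,0,0],[0,0,0],-0.3],[[0,0,0],[0,0,-30],-0.3],[[0,0,0],[1,-15,-32],-0.3]]'>/dev/null
python3 -m jog '[[[0,0,0],[0,-30,0],0.57],[[0,0,0],[0,-30,32],0.57],[[0,0,0],[0,-30,32],0.57],[[0,0,0],[0,-30,32],0.57],[[0,0,0],[0,-30,32],0.57]]'>/dev/null; python3 st.py
python3 -m jog '[[[0,0,0],[0,9,0],0.57],[[0,0,0],[0,16,0],0.57],[[0,0,0],[0,24,0],0.57],[[0,0,0],[0,32,0],0.57],[[0,0,0],[0,40,0],0.57]]'>/dev/null; python3 st.py
python3 - <<'E'
from h import *
p,d=eyes.snapshot('scene')
cv2.imwrite('pics/s2.png',cv2.resize(p[200:340,200:460,::-1],None,fx=3,fy=3,interpolation=cv2.INTER_CUBIC))
E
```

```text
BED 16.95 [ -9.  -21.7] -11.8 F [ 0.1 -1.6] 4.9 Tz [-0.18 -0.1   0.02] yaw 90.0 w 0.0552 j6 -1.74
BED 17.95 [-55.1 -20.3] -13.0 F [ 0.4 -0.2] 0.3 Tz [ 0.06 -0.02 -0.02] yaw 90.0 w 0.0244 j6 -1.75
BED 18.45 [-13.9 -20.4] -12.7 F [-0.5  0.2] 0.2 Tz [0.03 0.1  0.01] yaw 90.0 w 0.0202 j6 -1.74
```

View pics/s2.png

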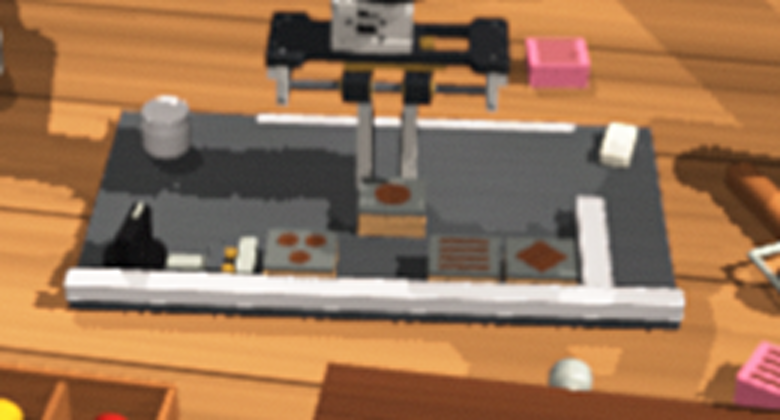

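The picture shows block2 (465,255), block3 (540,258) and block4 (300,250) flush at the fence. Block1 (392,208) is now square and in line with its gap, so I keep pushing.

```bash
python3 -m jog '[[[0,0,0],[0,10,0],0.57],[[0,0,0],[0,18,0],0.57],[[0,0,0],[0,26,0],0.57],[[0,0,0],[0,34,0],0.57],[[0,0,0],[0,42,0],0.57]]'>/dev/null; python3 st.py
python3 -m jog '[[[0,0,0],[0,8,0],0.57],[[0,0,0],[0,16,0],0.57],[[0,0,0],[0,22,0],0.57],[[0,0,0],[0,27,0],0.57],[[0,0,0],[0,27,0],0.57]]'>/dev/null; python3 st.py
python3 -m jog '[[[0,0,0],[0,1,0],0.57],[[0,0,0],[0,2,0],0.57],[[0,0,0],[0,3,0],0.57],[[0,0,0],[0,3,0],0.57]]'>/dev/null; python3 st.py
python3 -m jog '[[[0,0,0],[0,1,0],0.57],[[0,0,0],[0,1,0],0.57]]'>/dev/null; python3 st.py
```

```text
BED 19.0 [ 27.9 -20.4] -12.7 F [-0.5 -0.9] 0.2 Tz [ 0.04  0.07 -0.02] yaw 90.0 w 0.0199 j6 -1.73
BED 19.5 [ 55.  -20.5] -12.6 F [0.4 0.6] 0.7 Tz [-0.   -0.02 -0.03] yaw 90.0 w 0.0203 j6 -1.72
BED 19.9 [ 57.2 -20.5] -12.6 F [0.5 0. ] -0.8 Tz [ 0.06 -0.04 -0.  ] yaw 90.0 w 0.0202 j6 -1.72
BED 20.1 [ 57.7 -20.5] -12.6 F [-2.2 -0.3] 1.3 Tz [ 0.   0.4 -0. ] yaw 90.0 w 0.0202 j6 -1.72
```

```bash
python3 -m jog '[[[0,0,0],[0,-10,0],0.57],[[0,0,0],[0,-12,-45],0.57],[[0,0,0],[-45,0,-62],0.3],[[0,0,0],[-90,10,-62],0.1],[[0,0,0],[-135,20,-62],0]]'>/dev/null
python3 -m jog '[[[0,0,0],[-40,8,0],0],[[0,0,7.5],[-44.5,9,0],0],[[0,0,7.5],[-44.5,9,0],0],[[0,0,7.5],[-44.5,9,0],0]]'>/dev/null; python3 st.py
python3 - <<'E'
from h import *
p,d=eyes.snapshot('scene')
cv2.imwrite('pics/s3.png',cv2.resize(p[160:320,200:420,::-1],None,fx=3.6,fy=3.6,interpolation=cv2.INTER_CUBIC))
E
```

```text
BED 21.0 [  86.8 -199.5] 49.2 F [-0.3 -1.1] 0.3 Tz [ 0.02 -0.01  0.08] yaw 82.6 w 0.047 j6 -1.85
```

View pics/s3.png

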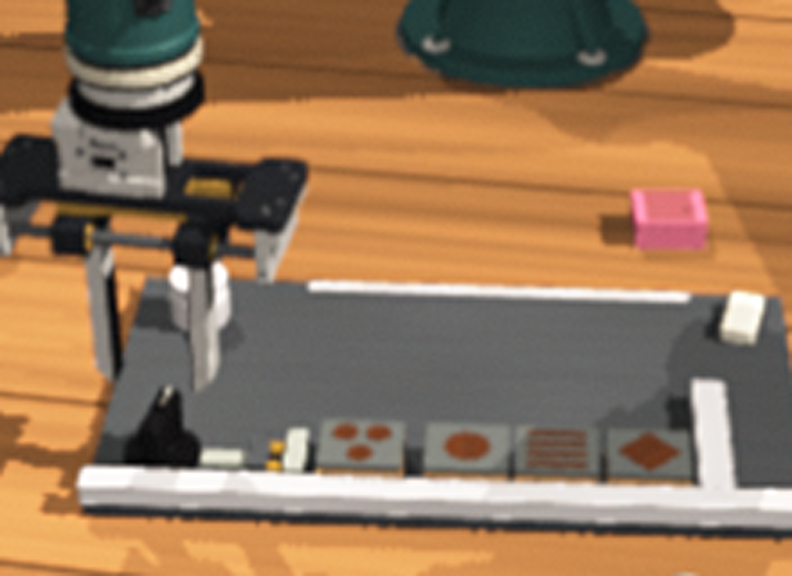

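All four blocks sit flush at the fence (crop x of 360, 465, 557 and 650), with only the gaps left to close. The open fingers straddle the knob at (165,420), so I descend and grip.

```bash
python3 -m jog '[[[0,0,0],[0,1,15],0],[[0,0,0],[0,1,30],0],[[0,0,0],[0,1,40],0],[[0,0,0],[0,1,46],0],[[0,0,0],[0,1,46],0]]'>/dev/null;python3 st.py
python3 -m jog '[[[0,0,0],[0,0,0],0.4],[[0,0,0],[0,0,0],0.8],[[0,0,0],[0,0,0],1],[[0,0,0],[0,0,0],1],[[0,0,0],[0,0,0],1]]'>/dev/null;python3 st.py
python3 -m jog '[[[0,0,0],[0,0,0],1],[[0,0,0],[0,0,0],1]]'>/dev/null;python3 st.py
```

```text
BED 21.55 [  87.  -199.3] 1.1 F [ 0.9 -0.9] 0.5 Tz [ 0.05 -0.02  0.03] yaw 82.5 w 0.047 j6 -1.85
BED 22.05 [  88.6 -199.6] 4.0 F [0.  1.2] 1.5 Tz [ 0.39  0.04 -0.17] yaw 82.5 w 0.0139 j6 -1.85
BED 22.25 [  88.6 -199.6] 4.0 F [0.4 2. ] 2.9 Tz [ 0.5   0.05 -0.27] yaw 82.5 w 0.0139 j6 -1.85
```

```bash
python3 -m jog '[[[0,0,8],[0,0,0],1],[[0,0,16],[0,0,0],1],[[0,0,24],[0,0,0],1],[[0,0,32],[0,0,0],1],[[0,0,40],[0,0,0],1]]'>/dev/null;python3 st.py
python3 -m jog '[[[0,0,8],[0,0,0],1],[[0,0,16],[0,0,0],1],[[0,0,24],[0,0,0],1],[[0,0,32],[0,0,0],1],[[0,0,40],[0,0,0],1]]'>/dev/null;python3 st.py
```

```text
BED 22.75 [  88.8 -199. ] 4.0 F [1.  3.5] 2.4 Tz [ 0.66 -0.    0.27] yaw 42.3 w 0.0139 j6 -1.15
BED 23.25 [  89.4 -198.8] 4.0 F [2.2 4.8] 2.3 Tz [ 0.61 -0.21  0.26] yaw 2.3 w 0.0139 j6 -0.45
```

```bash
python3 -m jog '[[[0,0,8],[0,0,0],1],[[0,0,16],[0,0,0],1],[[0,0,24],[0,0,0],1],[[0,0,32],[0,0,0],1],[[0,0,32],[0,0,0],1]]'>/dev/null;python3 st.py
python3 -m jog '[[[0,0,5],[0,0,0],1],[[0,0,8],[0,0,0],1],[[0,0,8],[0,0,0],1]]'>/dev/null;python3 st.py
python3 -m jog '[[[0,0,3],[0,0,0],1],[[0,0,5],[0,0,0],1],[[0,0,5],[0,0,0],1]]'>/dev/null;python3 st.py
```

```text
BED 23.75 [  90.  -198.9] 4.0 F [4.4 4.3] 1.4 Tz [ 0.75 -0.41 -0.07] yaw -29.5 w 0.0134 j6 0.11
BED 24.05 [  90.1 -199. ] 4.0 F [4.4 4. ] 0.7 Tz [ 0.67 -0.48  0.17] yaw -37.4 w 0.0136 j6 0.24
BED 24.35 [  90.2 -199.1] 4.0 F [4.3 3.2] 0.9 Tz [ 0.64 -0.51  0.17] yaw -42.4 w 0.0141 j6 0.33
```

```bash
python3 -m jog '[[[0,0,3],[0,0,0],1],[[0,0,3],[0,0,0],1]]'>/dev/null;python3 st.py
python3 -m jog '[[[0,0,3],[0,0,0],1],[[0,0,3],[0,0,0],1]]'>/dev/null;python3 st.py
python3 -m jog '[[[0,0,2],[0,0,0],1],[[0,0,2],[0,0,0],1]]'>/dev/null;python3 st.py
python3 -m jog '[[[0,0,2],[0,0,0],1],[[0,0,2],[0,0,0],1]]'>/dev/null;python3 st.py
```

```text
BED 24.55 [  90.2 -199.1] 4.0 F [4.  4.2] 1.0 Tz [ 0.66 -0.58  0.1 ] yaw -45.4 w 0.0135 j6 0.38
BED 24.75 [  90.2 -199.2] 4.0 F [4.8 3.7] -0.6 Tz [ 0.65 -0.5   0.17] yaw -48.4 w 0.0139 j6 0.44
BED 24.95 [  90.3 -199.2] 4.0 F [3.9 3.8] 0.9 Tz [ 0.59 -0.53  0.26] yaw -50.4 w 0.0137 j6 0.47
BED 25.15 [  90.3 -199.2] 4.0 F [4.1 2.8] 0.3 Tz [ 0.63 -0.52  0.36] yaw -52.3 w 0.0135 j6 0.51
```

```bash
python3 -m jog '[[[0,0,2],[0,0,0],1],[[0,0,2],[0,0,0],1]]'>/dev/null;python3 st.py
python3 -m jog '[[[0,0,1],[0,0,0],1],[[0,0,1],[0,0,0],1],[[0,0,1],[0,0,0],1]]'>/dev/null;python3 st.py
python3 - <<'E'
from h import *
p,d=eyes.snapshot('scene'); np.save('s4.npy',d)
cv2.imwrite('pics/s4full.png',p[:,:,::-1])
cv2.imwrite('pics/s4.png',cv2.resize(p[250:320,225:415,::-1],None,fx=4,fy=4,interpolation=cv2.INTER_CUBIC))
E
```

```text
BED 25.35 [  90.3 -199.2] 4.0 F [4.9 2.9] 1.1 Tz [ 0.6  -0.59  0.35] yaw -54.3 w 0.0138 j6 0.54
BED 25.65 [  90.3 -199.3] 4.0 F [4.3 3.1] 0.3 Tz [ 0.65 -0.52  0.41] yaw -55.3 w 0.0143 j6 0.56
```

View pics/s4.png

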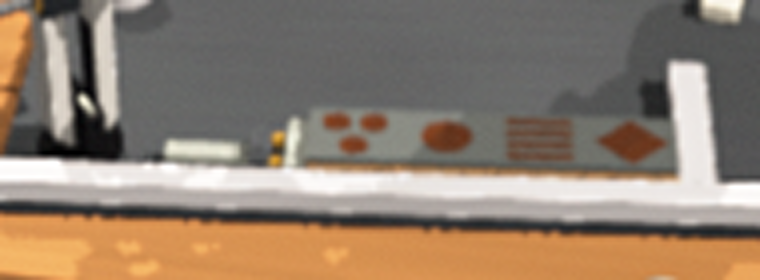

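The row looks packed gap-free between jaw (295,140) and end stop (690,120). The angle suggests about 13 N and the torque rise about 14 N. I release, lift, move away and check.

```bash
python3 -m jog '[[[0,0,0],[0,0,0],0.6],[[0,0,0],[0,0,0],0.2],[[0,0,0],[0,0,0],0],[[0,0,0],[0,0,0],0],[[0,0,0],[0,0,0],0]]'>/dev/null;python3 st.py
python3 -m jog '[[[0,0,0],[0,0,-20],0],[[0,0,0],[0,0,-60],0],[[0,0,0],[0,0,-100],0],[[0,0,0],[0,0,-130],0],[[0,0,0],[0,0,-140],0]]'>/dev/null;python3 st.py
```

```text
BED 26.2 [  87.9 -200.4] 3.2 F [-0.4  0.7] -1.6 Tz [-0.    0.14 -0.03] yaw -55.5 w 0.0457 j6 0.56
BED 26.7 [  90.1 -201.1] 148.6 F [-0.   0.2] 1.0 Tz [-0.04  0.05 -0.08] yaw -55.5 w 0.0468 j6 0.56
```

```bash
python3 -m jog '[[[0,0,0],[8,42,0],0],[[0,0,0],[16,84,0],0],[[0,0,0],[24,126,0],0],[[0,0,0],[32,168,0],0],[[0,0,0],[39,209,0],0]]'>/dev/null
python3 -m jog '[[[0,0,0],[0,0,0],0],[[0,0,0],[0,0,0],0],[[0,0,0],[0,0,0],0]]'>/dev/null;python3 st.py
python3 - <<'E'
from h import *
p=np.load('bed.npy');R=np.array([[np.cos(p[2]),-np.sin(p[2])],[np.sin(p[2]),np.cos(p[2])]])
im,d=eyes.snapshot('top'); P=cloud('top',d); B=(P[...,:2]-p[:2])@R*1000; z=P[...,2]
m=(z>.030)&(z<.040)&(B[...,0]>55)&(B[...,0]<116)&(B[...,1]>-85)&(B[...,1]<124)
print('row',cv2.minAreaRect(B[m].astype(np.float32)))
k=(z>.050)&(z<.064)&(np.hypot(B[...,0]-88,B[...,1]+200)<30); print('bar',k.sum(),cv2.minAreaRect(B[k].astype(np.float32)))
cv2.imwrite('pics/f.png',cv2.resize(im[130:300,190:445,::-1],None,fx=3,fy=3,interpolation=cv2.INTER_CUBIC))
E
```

```text
BED 27.5 [ -61.6 -349.6] 142.4 F [ 0.3 -0. ] 0.2 Tz [-0.08  0.12 -0.03] yaw -55.5 w 0.0471 j6 0.23
row ((90.43072509765625, 19.74671173095703), (208.0546875, 47.8253288269043), 89.95111846923828)
bar 169 ((87.19757080078125, -199.6885986328125), (44.3001823425293, 14.384908676147461), 35.648807525634766)
```

View pics/f.png

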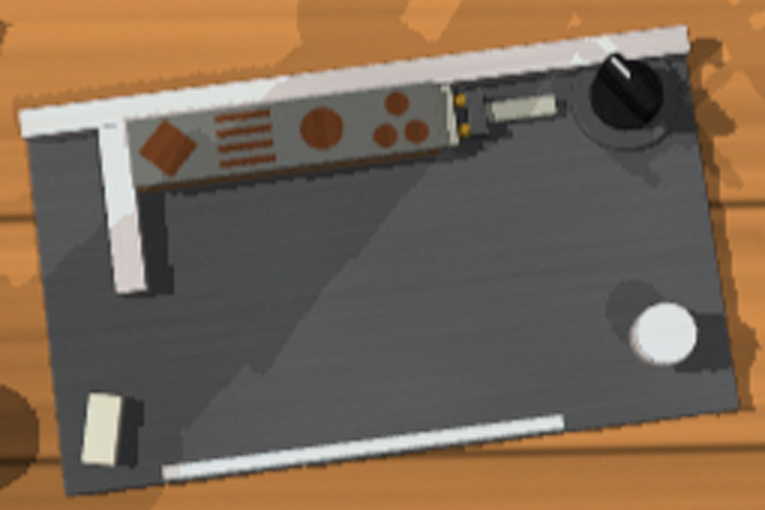

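The final view shows the row straight and gap-free from the end stop (130,150) to the jaw (452,115), with the tin and eraser where they were. The bar reads about 144.4°, which is about 11 to 13 N. I hand it in.

```bash
python3 -c "
from bench import close_job
print(close_job())"
```

```text
the job is handed in; nothing more can be done
None
```

The four blocks are locked up, and I handed the job in at about 27.5 s of the 72 s allowed. The hand-in gives no verdict.

**What I did:** I pushed each block square against the fence, stopping when contact force showed. The order from the end stop is diamond, bars, disc, three dots. I then turned the knob clockwise to about 145°, let go and moved the arm clear.

**Last checks:**
- **Row:** The final top view shows one straight row with no visible gaps between end stop and jaw. It is parallel to the fence within about 0.1°.
- **Grip:** I estimate 11–14 N, inside the 8–20 N range. The torque rise suggested about 14 N, the knob angle while held about 13 N, and the bar angle seen after release about 11 N. I could not measure the squeeze directly.
- **Other items:** The ink tin and eraser look unmoved in the final crop. I did not check the cup, jar, scraper or brayer again, but the arm never went near them at low height.

**What disagreed:**
- **Height reading:** The reported tool height was about 31 mm lower than the fingertips really were. My first push therefore passed over block3 without touching it, and I corrected for the offset after that.
- **Disc block grip:** My attempt to square the disc block by gripping it stopped at 55 mm instead of 50. The push squared it instead.
- **Row measurement:** The depth camera gave the row as 208 × 48 mm rather than 200 × 44 mm. I put that down to the jaw face being included and blur at the edges.

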